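# Cap the oil bottle at the market stall

## Task

The bottle in the wooden stand has been filled: lift the steel funnel out of its neck and stand it, stem down, in the white cup. Then fit the white snap cap on the bottle's neck and push it straight down until it clicks, and keep pushing after the click until the rubber seal underneath is squeezed right down. Finish while still holding the cap pressed down like this; leave the other goods on the stall where they are.

Things in the scene. Friction and masses are not known exactly. Their poses are not given: they have to be found in the camera images.
- neck_rim (a point): Centre of the glass rim of the open neck of a squat green bottle 84 mm wide, fixed in a dark wooden stand 120 x 120 x 58 mm; z up the neck. The rim is 125 mm above the table; the neck is 29 mm across, bore 18 mm. Four small sprung nubs stand out of it to 40 mm across, 11 mm below the rim; a black rubber seal stands 6 mm above the rim.
- seal (a joint): How far the sprung rubber seal ring on the neck (26 mm across, 18 mm hole, its top 6 mm above the rim when free) is squeezed: 0 = free, 0.005 m = right down. It yields from about 2 N and is down at about 10 N; it springs back when the push stops (with the cap clicked on and nobody pressing it reads 0.002 or less).
- funnel_band (a point): Steel funnel, 70 g, at the start standing in the bottle's neck, its cone resting on the seal: the middle of its round collar, 54 mm across and 24 mm tall (12 mm above and below this point). Below it a cone narrows over 22 mm to a stem 13 mm across, 30 mm long, ending 64 mm below this point. z up its axis.
- cup_rim (a point): Centre of the mouth of a loose white stoneware cup, 48 mm across at the rim, 41 mm inside, 70 mm tall, standing open on the table, 0.3 kg. With the funnel standing in it, the cone rests on this rim and the collar's middle is about 19 mm above this point.
- cap_knob (a point): White plastic snap cap, 50 g, standing on the table, open side down: centre of its knob, on its axis, z up. The knob is 26 mm across and 25 mm tall (12.5 mm above and below this point), on a disc 48 mm across. Pushed on, the nubs resist when this point is 32 mm to about 25 mm above the rim, then it clicks (force drops); fully home it is 18.5 mm above the rim.
- cap_edge (a point): Centre of the cap's open lower edge, 37.5 mm below the knob's centre. The skirt is 48 mm across, 25 mm tall with the disc; a lip inside it at this edge, 3 mm high with a 34 mm opening, must be pushed down over the bottle's nubs: about 5 to 14 N at the peak.
- honey: Bystander, not to be disturbed: squat amber honey jar with a brass lid, 52 mm across, 60 mm tall; origin at the centre of its underside.
- cheese_big: Bystander, not to be disturbed: whole cheese, 124 mm across, 60 mm tall; origin at the centre of its underside.
- cheese_small: Bystander, not to be disturbed: small pale cheese, 80 mm across, 50 mm tall; origin at the centre of its underside.
- salami_a: Bystander, not to be disturbed: salami lying down, 170 mm long, 36 mm thick, its x axis along it; origin at the centre of its underside.
- salami_b: Bystander, not to be disturbed: salami lying down, 170 mm long, 36 mm thick, its x axis along it; origin at the centre of its underside.
- salami_c: Bystander, not to be disturbed: salami lying down, 160 mm long, 36 mm thick, its x axis along it; origin at the centre of its underside.
- jar_lid: Bystander, not to be disturbed: flat steel jar lid lying on the table, 60 mm across, 12 mm thick (not the cap); origin at the centre of its underside.
There are look-alikes about, which are no part of the job. Leave any purple or turquoise look-alike of the part that bears funnel_band alone.

How it is judged:
On the way, in this order (a step that is already met when the one before it is completed fails the run):
1. the funnel stands in the cup, let go (horizontal distance between funnel_band and cup_rim below 0.012 m and z of funnel_band in the frame of cup_rim between 0.01 and 0.03 m and angle between funnel_band's own z axis and vertical below 0.3 rad and angle between cup_rim's own z axis and vertical below 0.15 rad and contact force between the fingers and funnel below 0.1 N), for 0.2 s.
2. the cap is clicked onto the neck, over the nubs (horizontal distance between cap_knob and neck_rim below 0.004 m and angle between cap_knob's own z axis and vertical below 0.12 rad and z of cap_knob in the frame of neck_rim below 0.023 m), for 0.1 s.
At the end, for the whole second after the job is handed in: Cap on the neck within 4 mm and 0.12 rad, knob centre under 21.5 mm above the rim, seal squeezed over 3.5 mm, fingers still pushing on the cap (over 2 N); funnel let go, in the upright cup within 12 mm and 0.3 rad, collar centre 10 to 30 mm above the cup rim (all of step 1 and horizontal distance between cap_knob and neck_rim below 0.004 m and angle between cap_knob's own z axis and vertical below 0.12 rad and z of cap_knob in the frame of neck_rim below 0.0215 m and value of joint seal above 0.0035 m and contact force between the fingers and cap above 2 N); the arm keeps its last pose, push and grip.
It fails at once if a bystander is pushed more than 30 mm (distance of any of honey, cheese_big, cheese_small, salami_a, salami_b, salami_c, jar_lid from where it was at the start of the episode above 0.03 m).
It also fails if it takes over 64 s, if anything falls off the work surface, if the arm or the gripper's body presses on something with over 40 N, if the wrist force passes 120 N, or if a joint passes its speed limit or range.

## Robot

A 7-joint arm with a two-finger parallel gripper is mounted at the origin on the work surface. World frame = base frame: x ahead of the robot, y to its left, z up, the work surface at z = 0. Lengths are in m, angles in rad, forces in N, time in s.
With the tool pointing down it reaches from about 0.4 to 0.925 m from the base axis. Payload 4.1 kg.
Tool frame: the origin (TCP) lies at the very end of the fingers, on their centre line; the grasp point (between the pads) lies hold_point_z behind it (hold_point_z is the distance from the TCP to the grasp point, in m); z points along the fingers, y is the line along which they close (so a half turn about z gives the same grasp; the last joint's range is limited). The gripper opens to 85 mm and grips with 20 to 120 N. Pads are 22 mm wide; open, the fingers measure 114 mm over their backs; the gripper's body (76 mm by 85 mm) begins 54 mm behind the grasp point. The pads swing forward as they close: fully open they stand 13 mm farther back than shut.
Start: joints at [-1.266, 0.398, 0.045, 1.537, -0.019, 1.207, -0.051], TCP at [0.255, 0.598, 0.231] pointing down, gripper open.
Joint ranges: [-2.82, 2.82], [-0.49, 2.23], [-1.37, 1.46], [0, 2.46], [-1.36, 4.5], [0.23, 2], [-2.94, 2.94]. Speed limits (rad/s): [2.57, 2.57, 3.14, 3.14, 3.14, 3.14, 3.14].

## Interface

Orientations are given as a rotation vector (axis times angle).
In Python, from rig import get_state, read_camera, sign_off, hold_point_z gives the robot as it stands.
- The arm moves only by the tool servo_tool, never from a script. Its argument "plan" is a list of rows, each a list of 7 numbers: the finger opening in m, from 0 to 0.0854, then the shift along the tool's x, y, z in m, then the turn, a rotation vector about the tool's x, y, z in rad. In form: [[grip, tx, ty, tz, rx, ry, rz], ...]. A call has 1 to 20 rows; each row is the pose to reach, as a shift and turn from the pose commanded when the call began, along the tool's axes at that moment; what a row does not reach only later rows make up. A row lasts 1/8 s, in which the tool goes at most 62.5 mm and 10.7 degrees, less where a joint would pass 70% of its speed; a pose out of reach is approached as far as the arm can. A call with a gripper value outside its range is refused whole. The fingers move at their own pace and stop on an object; the grip force is fixed at half the most. Time passes only in rows, so rows that repeat a pose let the fingers close. It gives the time, the measured TCP pose, the force, the opening and the grip force at its end, in the units of the state.
- get_state(): the state, without advancing time (a new reading comes with each control period).
- read_camera(name): name is "scene" or "side" or "wrist"; returns a dict with "img" (384x512x3 uint8, red, green, blue), "vertical_fov" (degrees; the focal length in pixels is half the picture's height over the tangent of half this angle, whatever the lens; pixels are square), "cx", "cy" (the principal point, pixels), "R" (3x3) and "t" (3): a world point X has camera coordinates R X + t. Camera axes: x right, y down, z forward; pixel columns grow to the right and rows downward; lengths in m; the calibration is good to about 2 mm. A picture is of the moment at which its call begins. There is no depth.
- sign_off(): hands the job in; it is judged then, once.
The state is a dict: "time_s": time; "qpos": joint angles; "qd": joint speeds; "joint_efforts": joint torques, N m; "tcp_pos": TCP position; "ee_rot": TCP orientation; "ft_force": force on the tool from outside, world axes, zero at the start; "wrist_torque": the same for the moment, N m; "opening": opening from 0.0 (shut) to 1.0 (fully open); "grasp_force": force on a finger pad.
Only numpy, scipy, OpenCV 4.12 (cv2) and the standard library are available. Lean on these libraries where they do the work, as an engineer would, in place of code of your own. Each camera call takes 0.05 s, during which the arm holds its last target. There are 200 camera calls.

## Working session

There is one attempt and no reset: what is moved stays moved. The work goes in short steps, Python scripts to look and compute and a tool call to move; the robot and the scene stay as the last step left them, time stands still between calls to the robot, and variables do not carry over. Pictures are saved under pics/ and viewed, at most 10 in all, crops included, and the job is handed in when it is done.

Besides the shell and the picture viewer there is one more tool, called after "Request:" as name(argument=value, ...), one argument or row to a line, values as JSON. servo_tool: Moves the arm, as the interface text tells. Its arguments: {"type":"object","properties":{"plan":{"type":"array","items":{"type":"array","items":{"type":"number"}}}},"required":["plan"]}

```bash
mkdir -p pics; cat > h.py <<'E'
import numpy as np,cv2,json
from rig import *
from scipy.spatial.transform import Rotation as Ro
def cam(n,save=None):
    c=read_camera(n); 
    c['f']=c['img'].shape[0]/2/np.tan(np.radians(c['vertical_fov'])/2)
    if save: cv2.imwrite('pics/'+save,c['img'][:,:,::-1])
    return c
def onplane(c,u,v,z):
    d=np.array([(u-c['cx'])/c['f'],(v-c['cy'])/c['f'],1]); R=np.array(c['R']);t=np.array(c['t'])
    o=-R.T@t; w=R.T@d; return o+w*(z-o[2])/w[2]
def proj(c,X):
    p=np.array(c['R'])@np.array(X)+c['t']; return c['f']*p[:2]/p[2]+[c['cx'],c['cy']]
E
python3 - <<'E'
from h import *
for n in ['scene','side','wrist']:
    c=cam(n,n+'0.png'); print(n,c['f'],c['cx'],c['cy'],-np.array(c['R']).T@c['t'])
print(hold_point_z,get_state())
a=[cv2.imread(f'pics/{n}0.png') for n in ['scene','side']]
E
```

```text
scene 488.8592594993474 256.85294821041396 182.06354593507916 [1.00908391 0.75026403 0.95999163]
side 350.657274761108 256.7342821095251 193.69845820220922 [ 0.30762227 -0.72091     0.91472255]
wrist 270.41754483083196 258.03212338960265 190.7761581019224 [0.19485478 0.62189307 0.37322034]
0.0187 {'time_s': 0.15, 'qpos': array([-1.26600627,  0.39901681,  0.04506473,  1.53758942, -0.01872539,
        1.2069029 , -0.05071697]), 'qd': array([ 0.00152285, -0.00281196,  0.00080912, -0.00200776,  0.00104149,
       -0.00011205,  0.00011631]), 'joint_efforts': array([ 2.51008969e-03, -4.75557768e+01,  1.36704046e+00, -2.54516351e+01,
        1.17919967e-02,  6.48235044e-03,  1.12424391e-05]), 'tcp_pos': array([0.25517871, 0.59728908, 0.23050655]), 'ee_rot': array([-6.29832749e-01, -3.07759377e+00,  2.32374412e-03]), 'ft_force': array([-0.37482027,  0.11809702, -0.38371525]), 'wrist_torque': array([ 0.00392918, -0.01593504, -0.00262549]), 'grasp_force': 0.0, 'opening': 1.001185181589478}
```

View pics/scene0.png

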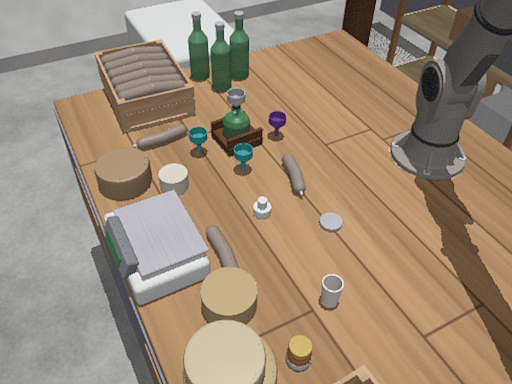

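View pics/side0.png

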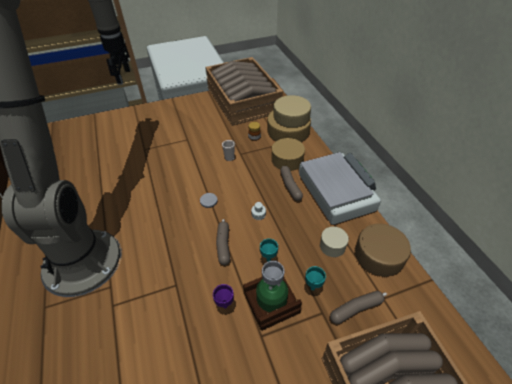

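Scene image: steel funnel at (236,97) in the bottle at (237,122). Its look-alikes are turquoise (198,137) and (243,155), and purple (278,121). The grey-white one in the bottle fits the description. The cap is at (262,208) (white with a knob; the flat disc at (331,222) is the jar lid), and the cup is at (332,290). The side image shows the same: funnel (273,272), cap (258,210), cup (229,150). I'll confirm in one enlarged crop.

```bash
python3 - <<'E'
from h import *
a=cv2.imread('pics/scene0.png');b=cv2.imread('pics/side0.png')
def cr(i,u,v,r=32): return cv2.resize(i[v-r:v+r,u-r:u+r],(256,256),interpolation=cv2.INTER_CUBIC)
cv2.imwrite('pics/crops.png',np.vstack([np.hstack([cr(a,236,118),cr(a,262,208),cr(a,332,290)]),np.hstack([cr(b,273,285),cr(b,258,210),cr(b,229,150)])]))
E
```

```text
(no output)
```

View pics/crops.png

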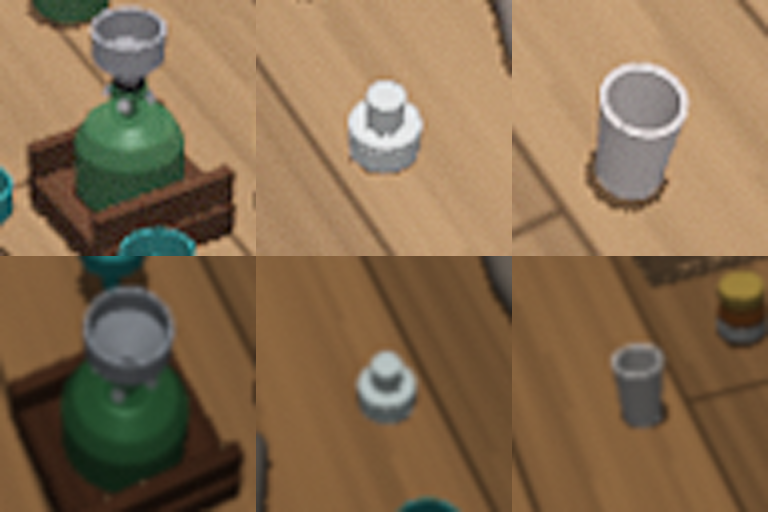

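The crop confirms it: steel funnel on the green bottle, knobbed cap, tall cup. Now the positions.

```bash
python3 - <<'E'
from h import *
cs,cd=read_camera,0
a=cam('scene');b=cam('side')
for n,p,q,z in [('funneltop',(235.9,93.4),(272.9,271.4),.174),('captop',(262.2,199.4),(258.2,204.2),.05),('cuprim',(332.4,282.9),(228.2,143.9),.07),
  ('turq1',(198,133),(315,273),.09),('turq2',(243,151),(269,244),.09),('purp',(278,117),(223,292),.09),('honey',(300,345),(255,128),.06),('jarlid',(331,221),(208,199),.012)]:
    P=[np.hstack([c['f']*np.eye(2),np.zeros((2,1))]) for c in (a,b)]
    M=[np.array([[c['f'],0,c['cx']],[0,c['f'],c['cy']],[0,0,1]])@np.c_[c['R'],c['t']] for c in (a,b)]
    X=cv2.triangulatePoints(*M,np.array(p,float),np.array(q,float)).ravel();X=X[:3]/X[3]
    print(n,onplane(a,*p,z).round(4),onplane(b,*q,z).round(4),X.round(4),np.hypot(*X[:2]).round(3))
s=get_state();print(Ro.from_rotvec(s['ee_rot']).as_matrix().round(4).tolist(),s['tcp_pos'])
w=cam('wrist');print(Ro.from_matrix(Ro.from_rotvec(s['ee_rot']).as_matrix().T@np.array(w['R']).T).as_matrix().round(3).tolist(), (Ro.from_rotvec(s['ee_rot']).as_matrix().T@(-np.array(w['R']).T@w['t']-s['tcp_pos'])).round(4))
E
```

```text
funneltop [ 0.4888 -0.3204  0.174 ] [ 0.4865 -0.3292  0.174 ] [ 0.4865 -0.3265  0.1697] 0.586
captop [ 0.5636 -0.018   0.05  ] [ 0.5646 -0.0176  0.05  ] [ 0.564  -0.0177  0.0504] 0.564
cuprim [0.5584 0.2911 0.07  ] [0.5579 0.2877 0.07  ] [0.5579 0.2901 0.0683] 0.629
turq1 [ 0.6203 -0.3014  0.09  ] [ 0.609  -0.3284  0.09  ] [ 0.6138 -0.3206  0.0744] 0.692
turq2 [ 0.5414 -0.1719  0.09  ] [ 0.5293 -0.2001  0.09  ] [ 0.533  -0.1894  0.0737] 0.566
purp [ 0.3762 -0.2655  0.09  ] [ 0.3658 -0.295   0.09  ] [ 0.3651 -0.2853  0.0733] 0.463
honey [0.694  0.3779 0.06  ] [0.6906 0.3565 0.06  ] [0.6921 0.3727 0.049 ] 0.786
jarlid [0.4229 0.1002 0.012 ] [0.4219 0.097  0.012 ] [0.4219 0.0989 0.0101] 0.433
[[-0.9196, 0.3928, -0.0003], [0.3928, 0.9196, -0.0008], [-0.0001, -0.0008, -1.0]] [0.25525753 0.59750625 0.23086822]
[[-0.0, -0.965, -0.261], [1.0, -0.0, 0.001], [-0.001, -0.261, 0.965]] [ 0.0651 -0.0012 -0.1428]
```

```bash
cat >> h.py <<'E'
def go(x,y,z,az=None):
    """print plan row for world TCP target, tool y radial (or along az), straight down"""
    s=get_state(); R=Ro.from_rotvec(s['ee_rot']).as_matrix()
    if az is None: az=np.arctan2(y,x)
    yv=np.array([np.cos(az),np.sin(az),0]); zv=np.array([0,0,-1.]); T=np.c_[np.cross(yv,zv),yv,zv]
    print('go',(R.T@(np.array([x,y,z])-s['tcp_pos'])).round(4),Ro.from_matrix(R.T@T).as_rotvec().round(4))
E
python3 - <<'E'
from h import *
go(.558,.290,.25)
E
```

```text
go [-0.3992 -0.1639 -0.0189] [-5.000e-04  3.000e-04  6.878e-01]
```

Request:
servo_tool(
  plan=[
    [0.085, -0.05, -0.02, -0.002, 0, 0, 0.09],
    [0.085, -0.1, -0.041, -0.005, 0, 0, 0.17],
    [0.085, -0.15, -0.062, -0.007, 0, 0, 0.26],
    [0.085, -0.2, -0.082, -0.009, 0, 0, 0.34],
    [0.085, -0.25, -0.103, -0.012, 0, 0, 0.43],
    [0.085, -0.3, -0.123, -0.014, 0, 0, 0.52],
    [0.085, -0.35, -0.144, -0.017, 0, 0, 0.6],
    [0.085, -0.399, -0.164, -0.019, 0, 0, 0.688],
    [0.085, -0.399, -0.164, -0.019, 0, 0, 0.688],
    [0.085, -0.399, -0.164, -0.019, 0, 0, 0.688],
    [0.085, -0.399, -0.164, -0.019, 0, 0, 0.688],
  ],
)

```text
time_s: 1.68
tcp_pos: [0.5566, 0.2921, 0.2501]
ee_rot: [-1.626, -2.687, -0.0]
ft_force: [0.4, 0.2, -0.4]
opening: 0.994
grasp_force: 0.0
```

```bash
python3 - <<'E'
from h import *
s=get_state();print(s['tcp_pos'],s['ee_rot'],s['qpos'],s['ft_force'],s['time_s'])
w=cam('wrist','w_cup.png');print(proj(w,[.558,.290,.07]));go(.564,-.018,.22)
E
```

```text
[0.55662942 0.29208306 0.25011672] [-1.62599565e+00 -2.68668257e+00 -3.87763214e-04] [-0.80168031  0.36256251  0.33355533  1.57316151 -0.12486757  1.22715926
  0.0362562 ] [ 0.44834261  0.19861895 -0.40474742] 1.675
[258.39228176 174.91242893]
go [-0.2781 -0.1373  0.0299] [-5.000e-04 -9.000e-04  5.142e-01]
```

Request:
servo_tool(
  plan=[
    [0.085, -0.046, -0.023, 0.005, 0, 0, 0.086],
    [0.085, -0.093, -0.046, 0.01, 0, 0, 0.17],
    [0.085, -0.139, -0.069, 0.015, 0, 0, 0.257],
    [0.085, -0.185, -0.091, 0.02, 0, 0, 0.343],
    [0.085, -0.232, -0.114, 0.025, 0, 0, 0.43],
    [0.085, -0.278, -0.137, 0.03, 0, 0, 0.514],
    [0.085, -0.278, -0.137, 0.03, 0, 0, 0.514],
    [0.085, -0.278, -0.137, 0.03, 0, 0, 0.514],
    [0.085, -0.278, -0.137, 0.03, 0, 0, 0.514],
  ],
)

```text
time_s: 2.85
tcp_pos: [0.5646, -0.0172, 0.2203]
ee_rot: [-2.255, -2.186, -0.001]
ft_force: [-1.0, 1.2, -0.2]
opening: 0.997
grasp_force: 0.0
```

```bash
python3 - <<'E'
from h import *
s=get_state();print(s['tcp_pos'],s['ee_rot'],s['qpos'],s['ft_force'],s['time_s'])
w=cam('wrist','w_cap.png');print(proj(w,[.564,-.0177,.05]));go(.487,-.325,.25)
E
```

```text
[ 0.56462284 -0.01720707  0.22026759] [-2.25503955e+00 -2.18634590e+00 -1.15237474e-03] [-0.49317138  0.28965386  0.5503311   1.76927084 -0.16711009  1.12898589
  0.07944651] [-0.99528067  1.21481469 -0.19263427] 2.85
[257.02996312 175.01360337]
go [-0.3098 -0.068  -0.0299] [-1.000e-04 -7.000e-04  5.572e-01]
```

Request:
servo_tool(
  plan=[
    [0.085, -0.044, -0.01, -0.02, 0, 0, 0.08],
    [0.085, -0.088, -0.02, -0.03, 0, 0, 0.16],
    [0.085, -0.133, -0.03, -0.03, 0, 0, 0.24],
    [0.085, -0.177, -0.04, -0.03, 0, 0, 0.32],
    [0.085, -0.221, -0.049, -0.03, 0, 0, 0.4],
    [0.085, -0.266, -0.058, -0.03, 0, 0, 0.48],
    [0.085, -0.31, -0.068, -0.03, 0, 0, 0.557],
    [0.085, -0.31, -0.068, -0.03, 0, 0, 0.557],
    [0.085, -0.31, -0.068, -0.03, 0, 0, 0.557],
    [0.085, -0.31, -0.068, -0.03, 0, 0, 0.557],
  ],
)

```text
time_s: 4.15
tcp_pos: [0.4868, -0.3251, 0.2501]
ee_rot: [-2.769, -1.482, -0.001]
ft_force: [0.3, -0.2, 0.2]
opening: 0.996
grasp_force: 0.0
```

```bash
python3 - <<'E'
from h import *
s=get_state();print(s['tcp_pos'],s['ee_rot'],s['qpos'],s['ft_force'],s['time_s'])
w=cam('wrist','w_fun.png');print(proj(w,[.487,-.325,.174]))
I=[cv2.imread(f'pics/w_{n}.png')[60:310,130:390] for n in ('cup','cap','fun')]
cv2.imwrite('pics/wcomp.png',np.hstack(I))
E
```

```text
[ 0.48683752 -0.32505669  0.25006246] [-2.76917985e+00 -1.48165590e+00 -1.19056928e-03] [-0.08847545  0.34951237  0.78047834  1.6867442  -0.26127153  1.21346293
  0.16603629] [ 0.27909739 -0.24323688  0.2133943 ] 4.15
[256.88531443 197.49500442]
```

View pics/wcomp.png

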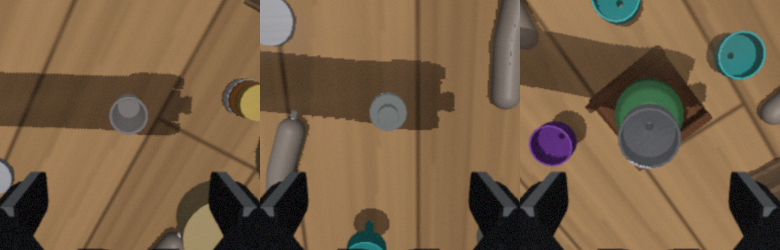

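Wrist pictures (full frame): cup rim (259,175), cap (258,173), funnel rim (259,196), all within 2 px of the predictions. I'll refine with ellipse fits.

```bash
python3 - <<'E'
from h import *
for n,(u,v),rs in (('cup',(259,175),(14,24)),('cap',(258,173),(7,22)),('fun',(259,196),(24,38))):
    g=cv2.imread(f'pics/w_{n}.png',0)[v-45:v+45,u-45:u+45]; g=cv2.resize(g,None,fx=4,fy=4,interpolation=cv2.INTER_CUBIC)
    for p in (40,25):
        c=cv2.HoughCircles(g,cv2.HOUGH_GRADIENT_ALT if 0 else cv2.HOUGH_GRADIENT,1,6,param1=120,param2=p,minRadius=rs[0]*4,maxRadius=rs[1]*4)
        if c is not None: print(n,p,[(round((a-.0)/4-.4+u-45,1),round(b/4-.4+v-45,1),round(r/4,1)) for a,b,r in c[0][:6]])
cv2.imwrite('pics/capz.png',np.hstack([cv2.resize(cv2.imread(f'pics/w_{n}.png')[v-32:v+32,u-32:u+32],(256,256),interpolation=cv2.INTER_CUBIC) for n,u,v in (('cup',259,175),('cap',258,173),('fun',259,196))]))
E
```

```text
(no output)
```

View pics/capz.png

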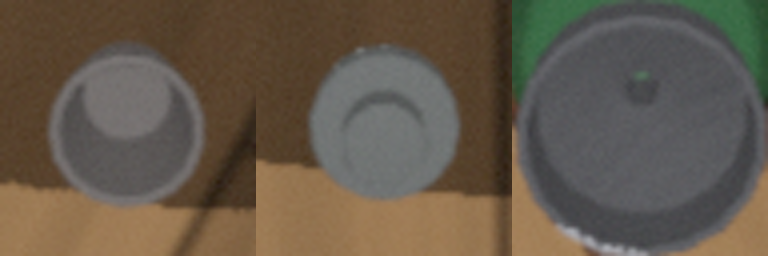

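```bash
python3 - <<'E'
from h import *
w=cam('wrist');f=onplane(w,259.1,196.6,.1735);print(f)
go(f[0],f[1],.145)
# offset of pixel at cap pose: compute from scale
s=get_state();R=Ro.from_rotvec(s['ee_rot']).as_matrix();Rc=R.T@np.array(w['R']).T;tc=R.T@(-np.array(w['R']).T@w['t']-s['tcp_pos'])
R2=Ro.from_rotvec([-2.25503955,-2.18634590,-1.15237474e-03]).as_matrix();p2=np.array([0.56462284,-0.01720707,0.22026759])
w['R']=(R2@Rc).T;w['t']=-w['R']@(R2@tc+p2);print(onplane(w,257.85,176.1,.05),onplane(w,257.85,171.2,.025))
E
```

```text
[ 0.48876983 -0.32574109  0.1735    ]
go [0.001  0.002  0.1052] [-0.0002 -0.0008 -0.0011]
[ 0.56548143 -0.01815168  0.05      ] [ 0.56550304 -0.0170698   0.025     ]
```

Request:
servo_tool(
  plan=[
    [0.085, 0.001, 0.002, 0.03, 0, 0, 0],
    [0.085, 0.001, 0.002, 0.06, 0, 0, 0],
    [0.085, 0.001, 0.002, 0.085, 0, 0, 0],
    [0.085, 0.001, 0.002, 0.105, 0, 0, 0],
    [0.085, 0.001, 0.002, 0.105, 0, 0, 0],
    [0.045, 0.001, 0.002, 0.105, 0, 0, 0],
    [0.045, 0.001, 0.002, 0.105, 0, 0, 0],
    [0.045, 0.001, 0.002, 0.105, 0, 0, 0],
    [0.045, 0.001, 0.002, 0.105, 0, 0, 0],
    [0.045, 0.001, 0.002, 0.105, 0, 0, 0],
    [0.045, 0.001, 0.002, 0.105, 0, 0, 0],
  ],
)

```text
time_s: 5.62
tcp_pos: [0.4879, -0.3275, 0.1457]
ee_rot: [2.773, 1.477, 0.001]
ft_force: [-2.1, 1.2, 5.6]
opening: 0.622
grasp_force: 61.8
```

Request:
servo_tool(
  plan=[
    [0.045, 0, 0, -0.01, 0, 0, 0],
    [0.045, 0, 0, -0.025, 0, 0, 0],
    [0.045, 0, 0, -0.045, 0, 0, 0],
    [0.045, 0, 0, -0.07, 0, 0, 0],
    [0.045, 0, 0, -0.095, 0, 0, 0],
    [0.045, 0, 0, -0.12, 0, 0, 0],
    [0.045, 0, 0, -0.12, 0, 0, 0],
    [0.045, 0, 0, -0.12, 0, 0, 0],
  ],
)

```text
time_s: 6.62
tcp_pos: [0.4877, -0.327, 0.2647]
ee_rot: [-2.772, -1.477, 0.0]
ft_force: [-0.5, 0.8, -1.5]
opening: 0.622
grasp_force: 62.7
```

```bash
python3 - <<'E'
from h import *
s=get_state();print(s['tcp_pos'],s['ft_force'],s['opening'],s['qpos'])
a=cam('scene');b=cam('side')
# where the funnel is in hand
for c,n in ((a,'scene'),(b,'side')):
    u,v=proj(c,s['tcp_pos']).astype(int);print(n,proj(c,s['tcp_pos']))
I=[cv2.resize(c['img'][v-60:v+60,u-60:u+60,::-1],(390,390),interpolation=cv2.INTER_CUBIC) for c in (a,b) for u,v in [proj(c,s['tcp_pos']+[0,0,-.04]).astype(int)]]
cv2.imwrite('pics/lift.png',np.hstack(I))
go(.58,-.02,.27);go(.558,.29,.24)
E
```

```text
[ 0.48765802 -0.32701572  0.2647107 ] [-0.53873433  0.82495007 -1.51670751] 0.6218220079620852 [-0.09181548  0.34260443  0.78850827  1.6625155  -0.25455094  1.24362977
  0.15858891]
scene [234.85319741  64.1240531 ]
side [274.05014594 249.17824378]
go [ 0.3063 -0.0943 -0.0057] [-2.000e-03 -5.000e-04 -5.573e-01]
go [ 0.5513 -0.2855  0.0246] [-1.9000e-03 -1.0000e-03 -1.0711e+00]
```

View pics/lift.png

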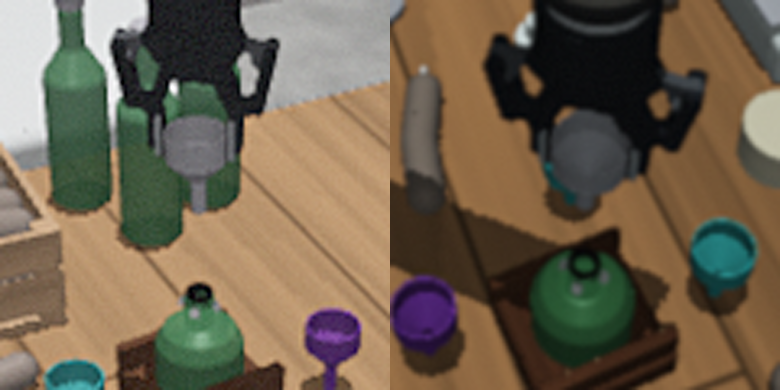

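The funnel hangs upright between the pads and the neck with its black seal is free (scene crop (200,294), side crop (584,264)). Carrying it to the cup.

Request:
servo_tool(
  plan=[
    [0.045, 0.05, -0.015, -0.006, 0, 0, -0.09],
    [0.045, 0.1, -0.03, -0.006, 0, 0, -0.19],
    [0.045, 0.15, -0.045, -0.006, 0, 0, -0.28],
    [0.045, 0.2, -0.06, -0.006, 0, 0, -0.37],
    [0.045, 0.25, -0.08, -0.006, 0, 0, -0.46],
    [0.045, 0.306, -0.1, -0.006, 0, 0, -0.557],
    [0.045, 0.35, -0.135, 0, 0, 0, -0.65],
    [0.045, 0.4, -0.17, 0, 0, 0, -0.74],
    [0.045, 0.45, -0.21, 0, 0, 0, -0.84],
    [0.045, 0.5, -0.25, 0.01, 0, 0, -0.95],
    [0.045, 0.53, -0.27, 0.02, 0, 0, -1.02],
    [0.045, 0.551, -0.2855, 0.0245, 0, 0, -1.07],
    [0.045, 0.551, -0.2855, 0.0245, 0, 0, -1.07],
    [0.045, 0.551, -0.2855, 0.0245, 0, 0, -1.07],
    [0.045, 0.551, -0.2855, 0.0245, 0, 0, -1.07],
  ],
)

```text
time_s: 8.6
tcp_pos: [0.5595, 0.2864, 0.2415]
ee_rot: [1.637, 2.68, 0.0]
ft_force: [0.5, -0.9, -0.3]
opening: 0.622
grasp_force: 62.9
```

```bash
python3 - <<'E'
from h import *
s=get_state();print(s['tcp_pos'],s['qpos'],s['ft_force'],s['opening'],s['ee_rot']);go(.558,.290,.072)
R=Ro.from_rotvec(s['ee_rot']).as_matrix();print((R.T@[0.5579-.5579,0,0]))
E
```

```text
[0.55952533 0.28637575 0.24151061] [-0.80385048  0.36915     0.34842556  1.5859615  -0.13101351  1.20887201
  0.04302302] [ 0.51463211 -0.90398469 -0.30677293] 0.6215680919408466 [1.63747658e+00 2.67956034e+00 2.93984043e-04]
go [0.0041 0.0002 0.1695] [ 0.0008  0.001  -0.0056]
[0. 0. 0.]
```

Request:
servo_tool(
  plan=[
    [0.045, 0.0025, 0, 0.03, 0, 0, 0],
    [0.045, 0.0025, 0, 0.06, 0, 0, 0],
    [0.045, 0.0025, 0, 0.09, 0, 0, 0],
    [0.045, 0.0025, 0, 0.115, 0, 0, 0],
    [0.045, 0.0025, 0, 0.135, 0, 0, 0],
    [0.045, 0.0025, 0, 0.15, 0, 0, 0],
    [0.045, 0.0025, 0, 0.16, 0, 0, 0],
    [0.045, 0.0025, 0, 0.166, 0, 0, 0],
    [0.045, 0.0025, 0, 0.166, 0, 0, 0],
    [0.045, 0.0025, 0, 0.166, 0, 0, 0],
  ],
)

```text
time_s: 9.85
tcp_pos: [0.5586, 0.2914, 0.0765]
ee_rot: [1.632, 2.682, 0.004]
ft_force: [-0.6, -1.8, 5.1]
opening: 0.615
grasp_force: 63.5
```

Request:
servo_tool(
  plan=[
    [0.06, 0, 0, 0, 0, 0, 0],
    [0.075, 0, 0, 0, 0, 0, 0],
    [0.08, 0, 0, 0, 0, 0, 0],
    [0.08, 0, 0, 0, 0, 0, 0],
    [0.08, 0, 0, -0.02, 0, 0, 0],
    [0.08, 0, 0, -0.05, 0, 0, 0],
    [0.08, 0, 0, -0.1, 0, 0, 0],
    [0.08, 0, 0, -0.14, 0, 0, 0],
    [0.08, 0, 0, -0.14, 0, 0, 0],
    [0.08, 0, 0, -0.14, 0, 0, 0],
  ],
)

```text
time_s: 11.1
tcp_pos: [0.557, 0.2913, 0.2153]
ee_rot: [-1.632, -2.684, -0.001]
ft_force: [-0.6, 0.6, -0.3]
opening: 0.936
grasp_force: 0.0
```

```bash
python3 - <<'E'
from h import *
s=get_state();print(s['tcp_pos'],s['ft_force'],s['opening'])
a=cam('scene');b=cam('side');w=cam('wrist')
I=[cv2.resize(c['img'][v-r:v+r,u-r:u+r,::-1],(260,260),interpolation=cv2.INTER_CUBIC) for c,r in ((a,35),(b,35),(w,65)) for u,v in [proj(c,[.558,.29,.08]).astype(int)]]
cv2.imwrite('pics/placed.png',np.hstack(I));print(proj(w,[.558,.29,.101]),proj(w,[.558,.29,.08]));go(.565,-.0177,.15)
E
```

```text
[0.55699319 0.29132522 0.21527862] [-0.5840518   0.57730563 -0.29380629] 0.9361951348553005
[259.39888662 187.95922106] [259.3236974 182.9516048]
go [-0.2781 -0.1343  0.064 ] [-0.0023  0.0008  0.5094]
```

View pics/placed.png

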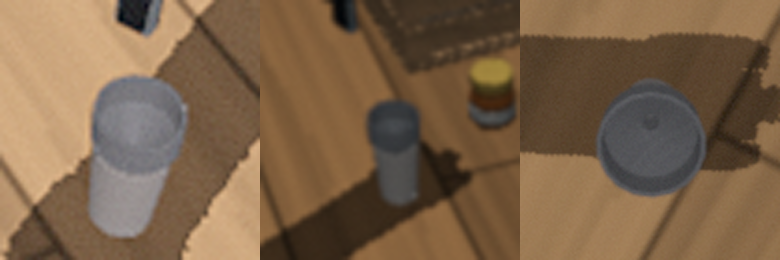

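The funnel stands upright in the cup in all three views (rim at (650,140) in the wrist crop). Next I look at the bare neck from above.

```bash
python3 - <<'E'
from h import *
go(.585,-.0177,.22);go(.4885,-.326,.22)
E
```

```text
go [-0.2873 -0.1167 -0.0061] [-0.0023  0.0008  0.5084]
go [-0.5166 -0.3442 -0.0055] [-0.0021  0.0014  1.0666]
```

Request:
servo_tool(
  plan=[
    [0.08, -0.05, -0.02, -0.006, 0, 0, 0.085],
    [0.08, -0.1, -0.04, -0.006, 0, 0, 0.17],
    [0.08, -0.15, -0.06, -0.006, 0, 0, 0.26],
    [0.08, -0.2, -0.08, -0.006, 0, 0, 0.34],
    [0.08, -0.25, -0.1, -0.006, 0, 0, 0.43],
    [0.08, -0.287, -0.117, -0.006, 0, 0, 0.51],
    [0.08, -0.325, -0.155, -0.006, 0, 0, 0.6],
    [0.08, -0.363, -0.193, -0.006, 0, 0, 0.69],
    [0.08, -0.401, -0.231, -0.006, 0, 0, 0.79],
    [0.08, -0.44, -0.268, -0.006, 0, 0, 0.88],
    [0.08, -0.478, -0.306, -0.006, 0, 0, 0.97],
    [0.08, -0.517, -0.344, -0.006, 0, 0, 1.067],
    [0.08, -0.517, -0.344, -0.006, 0, 0, 1.067],
    [0.08, -0.517, -0.344, -0.006, 0, 0, 1.067],
    [0.08, -0.517, -0.344, -0.006, 0, 0, 1.067],
  ],
)

```text
time_s: 13.12
tcp_pos: [0.4905, -0.324, 0.2202]
ee_rot: [-2.767, -1.485, -0.0]
ft_force: [0.5, 0.6, -0.0]
opening: 0.936
grasp_force: 0.0
```

```bash
python3 - <<'E'
from h import *
s=get_state();print(s['tcp_pos'],s['qpos'],s['ee_rot'])
w=cam('wrist','w_neck.png');p=proj(w,[.4885,-.326,.131]);print(p);u,v=p.astype(int);print(u,v)
cv2.imwrite('pics/neckz.png',cv2.resize(w['img'][v-40:v+40,u-40:u+40,::-1],(560,560),interpolation=cv2.INTER_CUBIC))
E
```

```text
[ 0.49050552 -0.32400405  0.22016061] [-0.07809507  0.38182252  0.76767273  1.71826759 -0.28707711  1.15894788
  0.18451835] [-2.76691548e+00 -1.48476689e+00 -2.16023627e-04]
[256.29722718 196.45277394]
256 196
```

View pics/neckz.png

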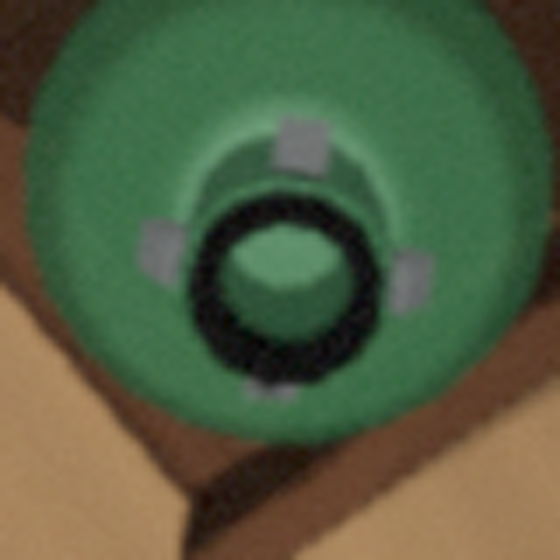

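The neck from above: seal ring centred at crop (285,293), i.e. full frame (256.3,197.4); the four nubs sit round it symmetrically.

```bash
python3 - <<'E'
from h import *
w=cam('wrist');print(onplane(w,256.3,197.4,.131),onplane(w,216+285/7-.43,156+266/7-.43,.114))
go(.585,-.02,.2);go(.565,-.0177,.15)
E
```

```text
[ 0.48802874 -0.32689698  0.131     ] [ 0.48725806 -0.32781816  0.114     ]
go [ 0.3058 -0.0895  0.0207] [-4.000e-04 -8.000e-04 -5.518e-01]
go [ 0.2966 -0.1074  0.0707] [-4.000e-04 -8.000e-04 -5.547e-01]
```

Request:
servo_tool(
  plan=[
    [0.08, 0.05, -0.015, 0, 0, 0, -0.09],
    [0.08, 0.1, -0.03, 0, 0, 0, -0.18],
    [0.08, 0.15, -0.05, 0, 0, 0, -0.28],
    [0.08, 0.2, -0.07, 0.02, 0, 0, -0.37],
    [0.07, 0.25, -0.09, 0.04, 0, 0, -0.46],
    [0.06, 0.297, -0.107, 0.07, 0, 0, -0.555],
    [0.06, 0.297, -0.107, 0.07, 0, 0, -0.555],
    [0.06, 0.297, -0.107, 0.07, 0, 0, -0.555],
    [0.06, 0.297, -0.107, 0.07, 0, 0, -0.555],
  ],
)

```text
time_s: 14.35
tcp_pos: [0.5659, -0.0211, 0.1516]
ee_rot: [2.26, 2.18, 0.001]
ft_force: [0.4, -0.1, 0.8]
opening: 0.701
grasp_force: 0.0
```

```bash
python3 - <<'E'
from h import *
w=cam('wrist','w_cap2.png');s=get_state();print(s['tcp_pos'],s['qpos'],s['opening']);go(.565,-.0177,.03)
p=proj(w,[.565,-.0177,.05]);print(p);u,v=p.astype(int)
g=cv2.cvtColor(cv2.resize(w['img'][v-45:v+45,u-45:u+45],None,fx=4,fy=4,interpolation=cv2.INTER_CUBIC),cv2.COLOR_RGB2HSV)
# cap is grey (low saturation) vs brown table
m=(g[:,:,1]<60).astype(np.uint8);n,l,st,ce=cv2.connectedComponentsWithStats(m);i=1+st[1:,4].argmax();x,y,ww,hh,_=st[i];print('blob u',u-45+(x+ww/2)/4-.4,'v',v-45+(y+hh/2)/4-.4,ww/4,hh/4, 'pred disc',proj(w,[.565,-.0177,.025]),proj(w,[.565,-.0177,.012]))
E
```

```text
[ 0.56591292 -0.02107917  0.15164781] [-0.47480385  0.36777124  0.54681026  1.84247339 -0.22513099  0.99139283
  0.12966074] 0.7031353596631219
go [ 0.0034 -0.0012  0.1216] [ 0.0015  0.0002 -0.0052]
[256.20109487 185.80949661]
blob u 256.1 v 179.725 47.0 48.25 pred disc [256.30549173 179.86153257] [256.35287904 177.16166212]
```

Cap position confirmed to a fraction of a millimetre. Descend and grip.

Request:
servo_tool(
  plan=[
    [0.06, 0.0034, -0.001, 0.04, 0, 0, 0],
    [0.06, 0.0034, -0.001, 0.075, 0, 0, 0],
    [0.06, 0.0034, -0.001, 0.1, 0, 0, 0],
    [0.06, 0.0034, -0.001, 0.115, 0, 0, 0],
    [0.06, 0.0034, -0.001, 0.121, 0, 0, 0],
    [0.06, 0.0034, -0.001, 0.121, 0, 0, 0],
    [0.06, 0.0034, -0.001, 0.121, 0, 0, 0],
  ],
)

```text
time_s: 15.28
tcp_pos: [0.5656, -0.0162, 0.0308]
ee_rot: [2.258, 2.182, 0.002]
ft_force: [1.3, -1.0, -0.4]
opening: 0.702
grasp_force: 0.0
```

Request:
servo_tool(
  plan=[
    [0.04, 0, 0, 0, 0, 0, 0],
    [0.02, 0, 0, 0, 0, 0, 0],
    [0.015, 0, 0, 0, 0, 0, 0],
    [0.015, 0, 0, 0, 0, 0, 0],
    [0.015, 0, 0, 0, 0, 0, 0],
    [0.015, 0, 0, 0, 0, 0, 0],
  ],
)

```text
time_s: 16.02
tcp_pos: [0.5653, -0.016, 0.0305]
ee_rot: [2.259, 2.183, 0.002]
ft_force: [-0.8, 0.2, 5.4]
opening: 0.286
grasp_force: 58.8
```

```bash
python3 - <<'E'
from h import *
s=get_state();print(s['tcp_pos'],s['opening'],s['ee_rot']);go(.585,-.02,.22);go(.4879,-.3270,.22)
E
```

```text
[ 0.56532742 -0.015987    0.0305131 ] 0.2857018246470688 [2.25851148e+00 2.18315764e+00 1.68722857e-03]
go [-0.0033  0.02   -0.1895] [ 0.001  -0.0005  0.0002]
go [-0.3134 -0.0666 -0.1897] [ 0.0009 -0.0008  0.5565]
```

Request:
servo_tool(
  plan=[
    [0.015, 0, 0, -0.03, 0, 0, 0],
    [0.015, 0, 0, -0.07, 0, 0, 0],
    [0.015, 0, 0, -0.12, 0, 0, 0],
    [0.015, 0, 0, -0.17, 0, 0, 0],
    [0.015, 0, 0, -0.19, 0, 0, 0],
    [0.015, -0.05, -0.005, -0.19, 0, 0, 0.09],
    [0.015, -0.1, -0.012, -0.19, 0, 0, 0.18],
    [0.015, -0.15, -0.02, -0.19, 0, 0, 0.27],
    [0.015, -0.2, -0.033, -0.19, 0, 0, 0.37],
    [0.015, -0.26, -0.05, -0.19, 0, 0, 0.47],
    [0.015, -0.312, -0.067, -0.19, 0, 0, 0.556],
    [0.015, -0.312, -0.067, -0.19, 0, 0, 0.556],
    [0.015, -0.312, -0.067, -0.19, 0, 0, 0.556],
    [0.015, -0.312, -0.067, -0.19, 0, 0, 0.556],
  ],
)

```text
time_s: 17.77
tcp_pos: [0.4882, -0.3236, 0.2193]
ee_rot: [-2.768, -1.484, -0.001]
ft_force: [0.6, 0.5, 0.0]
opening: 0.278
grasp_force: 58.9
```

```bash
python3 - <<'E'
from h import *
s=get_state();print(s['tcp_pos'],s['opening'],s['ft_force'],s['ee_rot'])
R=Ro.from_rotvec(s['ee_rot']).as_matrix()
a=cam('scene');b=cam('side');w=cam('wrist','w_hand.png')
cap=lambda dx,dz:s['tcp_pos']+R@[dx,0,dz]
for c in (a,b): print('neckseal',proj(c,[.4879,-.327,.131]),'cap edge',proj(c,cap(-.0017,.0305)),'disc top',proj(c,cap(-.0017,.0055)))
print('w disc',proj(w,cap(-.0017,.0055)),proj(w,cap(-.0017,.0305)),'neck',proj(w,[.4879,-.327,.131]))
u0,v0=proj(w,cap(-.0017,.0055)).astype(int);
I=[cv2.resize(c['img'][v-r:v+r,u-r:u+r,::-1],(260,260),interpolation=cv2.INTER_CUBIC) for c,r,u,v in [(a,26)+tuple(proj(a,[.4879,-.327,.16]).astype(int)),(b,26)+tuple(proj(b,[.4879,-.327,.16]).astype(int)),(w,52,u0,v0)]]
print(proj(a,[.4879,-.327,.16]).astype(int),proj(b,[.4879,-.327,.16]).astype(int),u0,v0)
cv2.imwrite('pics/hand.png',np.hstack(I));go(.4888,-.3256,.18)
E
```

```text
[ 0.48824535 -0.32363427  0.21931821] 0.2777801105188816 [0.55980732 0.54815655 0.04495936] [-2.76771874e+00 -1.48371455e+00 -8.31058823e-04]
neckseal [235.32432662 104.61957996] cap edge [235.59377996  88.06937255] disc top [235.49091471  80.47647264]
neckseal [272.66385939 279.3823594 ] cap edge [272.70920556 266.57446992] disc top [272.98161372 260.90996665]
w disc [256.03995706 233.3863691 ] [256.27465252 218.29833176] neck [258.49280065 196.49603427]
[235  96] [272 273] 256 233
go [-0.0007  0.0014  0.0396] [-0.0003 -0.0006  0.0002]
```

View pics/hand.png

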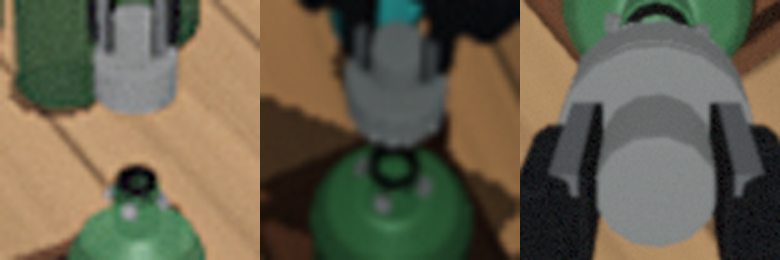

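```bash
python3 - <<'E'
from h import *
s=get_state();R=Ro.from_rotvec(s['ee_rot']).as_matrix();w=cam('wrist');a=cam('scene');b=cam('side')
th=np.linspace(0,2*np.pi,73)
circ=lambda c,o,r:np.array([proj(c,o+[r*np.cos(t),r*np.sin(t),0]) for t in th])
for dx in (-.0034,-.0017,0):
    k=circ(w,s['tcp_pos']+R@[dx,0,-.0195],.013); e=s['tcp_pos']+R@[dx,0,.0305]
    print(dx,'wrist knobtop u',k[:,0].min(),k[:,0].max(),'vmax',k[:,1].max(),'disc',circ(w,s['tcp_pos']+R@[dx,0,.0055],.024)[:,1].min(),'edge scene/side vmax',circ(a,e,.024)[:,1].max(),circ(b,e,.024)[:,1].max())
E
```

```text
-0.0034 wrist knobtop u 230.2058100968548 281.5597248674005 vmax 280.24879919876605 disc 198.08699588394222 edge scene/side vmax 92.2096748636143 276.51557916527065
-0.0017 wrist knobtop u 230.11557191001293 281.63604129486083 vmax 277.357019028988 disc 195.23232598542774 edge scene/side vmax 92.54322844864954 275.87361661395784
0 wrist knobtop u 230.02474675409297 281.7128546320115 vmax 274.446894590569 disc 192.36125804248874 edge scene/side vmax 92.8773759221179 275.23341962059027
```

Cap and neck line up in the three views (cap and seal columns agree to 0.2 px). Lower it over the seal to just above the nubs and read the forces.

Request:
servo_tool(
  plan=[
    [0.015, 0, 0, 0.015, 0, 0, 0],
    [0.015, 0, 0, 0.03, 0, 0, 0],
    [0.015, 0, 0, 0.04, 0, 0, 0],
    [0.015, 0, 0, 0.048, 0, 0, 0],
    [0.015, 0, 0, 0.054, 0, 0, 0],
    [0.015, 0, 0, 0.058, 0, 0, 0],
    [0.015, 0, 0, 0.062, 0, 0, 0],
    [0.015, 0, 0, 0.062, 0, 0, 0],
  ],
)

```text
time_s: 19.08
tcp_pos: [0.4871, -0.3255, 0.1576]
ee_rot: [-2.771, -1.48, 0.0]
ft_force: [-0.4, -0.8, -0.2]
opening: 0.279
grasp_force: 58.9
```

Request:
servo_tool(
  plan=[
    [0.015, 0, 0, 0.003, 0, 0, 0],
    [0.015, 0, 0, 0.005, 0, 0, 0],
    [0.015, 0, 0, 0.007, 0, 0, 0],
    [0.015, 0, 0, 0.007, 0, 0, 0],
  ],
)

```text
time_s: 19.58
tcp_pos: [0.4875, -0.3256, 0.1511]
ee_rot: [2.771, 1.48, 0.001]
ft_force: [-0.7, 1.3, 1.9]
opening: 0.277
grasp_force: 59.1
```

Request:
servo_tool(
  plan=[
    [0.015, 0, 0, 0.002, 0, 0, 0],
    [0.015, 0, 0, 0.004, 0, 0, 0],
    [0.015, 0, 0, 0.006, 0, 0, 0],
    [0.015, 0, 0, 0.006, 0, 0, 0],
  ],
)

```text
time_s: 20.08
tcp_pos: [0.4885, -0.3278, 0.149]
ee_rot: [2.769, 1.476, 0.006]
ft_force: [-3.3, 2.1, 21.4]
opening: 0.281
grasp_force: 61.3
```

Request:
servo_tool(
  plan=[
    [0.015, 0, 0, 0.002, 0, 0, 0],
    [0.015, 0, 0, 0.004, 0, 0, 0],
    [0.015, 0, 0, 0.004, 0, 0, 0],
  ],
)

```text
time_s: 20.45
tcp_pos: [0.4881, -0.3301, 0.1465]
ee_rot: [2.767, 1.473, 0.004]
ft_force: [-6.0, 0.2, 26.2]
opening: 0.277
grasp_force: 64.1
```

Force is 26 N without a click, and the tool has drifted about 4 mm in −y. I'll look before pushing on.

```bash
python3 - <<'E'
from h import *
s=get_state();R=Ro.from_rotvec(s['ee_rot']).as_matrix();print(s['tcp_pos'],R[:,2],s['ft_force'],s['wrist_torque'],s['qpos'])
a=cam('scene');b=cam('side');w=cam('wrist','w_push.png')
L=[]
for c,r,p in ((a,22,[.488,-.327,.135]),(b,22,[.488,-.327,.135]),(w,52,s['tcp_pos'])):
    u,v=proj(c,p).astype(int);print(u,v);L.append(cv2.resize(c['img'][v-r:v+r,u-r:u+r,::-1],(264,264),interpolation=cv2.INTER_CUBIC))
cv2.imwrite('pics/push.png',np.hstack(L))
E
```

```text
[ 0.48813208 -0.33005231  0.14650718] [ 0.00575185 -0.00475164 -0.99997217] [-5.97114659  0.16253274 26.17224646] [0.464342   1.29793325 0.0158553 ] [-0.042598    0.46102075  0.74321897  1.80088811 -0.36232781  1.01284966
  0.24950742]
235 103
272 278
256 235
```

View pics/push.png

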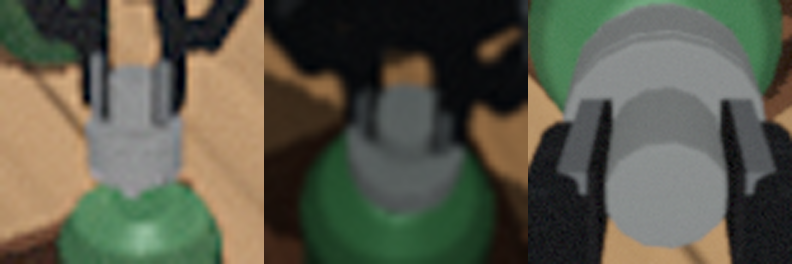

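The cap sits upright round the neck and hasn't slipped in the pads (knob lower edge v≈279.6, as before), but the arm has sagged sideways under load and wedged it. I'll ease off and push again, compensating for the drift.

Request:
servo_tool(
  plan=[
    [0.015, 0, 0, -0.005, 0, 0, 0],
    [0.015, 0, 0, -0.009, 0, 0, 0],
    [0.015, 0.001, -0.001, -0.009, 0, 0, 0],
    [0.015, 0.001, -0.001, -0.009, 0, 0, 0],
  ],
)

```text
time_s: 21.1
tcp_pos: [0.4873, -0.3248, 0.1498]
ee_rot: [2.77, 1.479, -0.0]
ft_force: [0.8, -1.9, 1.4]
opening: 0.276
grasp_force: 61.1
```

Request:
servo_tool(
  plan=[
    [0.015, 0.0005, -0.0005, 0.002, 0, 0, 0],
    [0.015, 0.001, -0.001, 0.005, 0, 0, 0],
    [0.015, 0.0015, -0.0015, 0.007, 0, 0, 0],
    [0.015, 0.002, -0.002, 0.009, 0, 0, 0],
  ],
)

```text
time_s: 21.6
tcp_pos: [0.4872, -0.323, 0.1413]
ee_rot: [2.768, 1.477, 0.001]
ft_force: [4.1, -5.5, -11.9]
opening: 0.275
grasp_force: 59.9
```

It clicked (force dropped, TCP 0.141). Now squeeze the seal, and take some sideways offset back.

Request:
servo_tool(
  plan=[
    [0.015, -0.0015, 0.001, 0.002, 0, 0, 0],
    [0.015, -0.0015, 0.001, 0.004, 0, 0, 0],
    [0.015, -0.0015, 0.001, 0.006, 0, 0, 0],
    [0.015, -0.0015, 0.001, 0.006, 0, 0, 0],
  ],
)

```text
time_s: 22.1
tcp_pos: [0.4872, -0.3228, 0.136]
ee_rot: [-2.771, -1.48, -0.003]
ft_force: [0.7, 0.8, 11.0]
opening: 0.279
grasp_force: 62.4
```

Request:
servo_tool(
  plan=[
    [0.015, 0, 0, 0.002, 0, 0, 0],
    [0.015, 0.0005, -0.0005, 0.004, 0, 0, 0],
    [0.015, 0.0005, -0.0005, 0.004, 0, 0, 0],
    [0.015, 0.0005, -0.0005, 0.004, 0, 0, 0],
  ],
)

```text
time_s: 22.6
tcp_pos: [0.4875, -0.3227, 0.1354]
ee_rot: [-2.771, -1.479, -0.006]
ft_force: [-4.4, 5.6, 31.0]
opening: 0.279
grasp_force: 64.5
```

Request:
servo_tool(
  plan=[
    [0.015, 0, 0, -0.001, 0, 0, 0],
    [0.015, 0, 0, -0.001, 0, 0, 0],
    [0.015, 0, 0, -0.001, 0, 0, 0],
    [0.015, 0, 0, -0.001, 0, 0, 0],
  ],
)

```text
time_s: 23.1
tcp_pos: [0.4874, -0.3227, 0.1355]
ee_rot: [-2.771, -1.48, -0.006]
ft_force: [-2.9, 2.8, 25.3]
opening: 0.276
grasp_force: 63.7
```

```bash
python3 - <<'E'
from h import *
s=get_state();print(s['tcp_pos'],s['ft_force'],Ro.from_rotvec(s['ee_rot']).as_matrix()[:,2])
if 15<s['ft_force'][2]<38 and s['tcp_pos'][2]<.1372: print(sign_off())
E
```

```text
[ 0.48741173 -0.32273486  0.13551708] [-2.8914643   2.83493332 25.2672647 ] [ 0.0030906   0.00177224 -0.99999365]
the job is handed in; nothing more can be done
None
```

The funnel stands upright in the cup, and the cap is clicked onto the neck and held down with about 25 N, where it had stopped moving; the job is handed in, but `sign_off()` returned no verdict.

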